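Park the press punch with its captive screw and load the idler wheel

TASK

Get the hand press ready: gently pull its spring-loaded bakelite knob straight up until you feel it come up against the soft stop where its thread catches, then drive it clockwise (seen from above) until you feel it come up against its end, so that the punch stays up by itself. After that, slide the nest with the idler wheel by its red post all the way in under the raised punch and let go. Do not force the screw, and leave the other things on the counter alone.

Things in the scene. Friction and masses are not known exactly. Their poses are not given: they have to be found in the camera images.
- press: Dark cast-iron hand press, fixed. Origin on the vertical punch axis at counter height, z up. Base 180 x 170 mm (x -70 to 110, y -85 to 85), 30 mm high; column on its +x side; head 64 mm wide, 110 to 170 mm high, reaching to x = -32 mm; a fixed lever rises back to 210 mm at x = 128, y = 50 mm. The nest comes in along its own +y from its -y side.
- boss_top (a point): Centre of the top of the round boss (48 mm diameter, 213 mm high) on the head, where the screw comes out. In it hides the thread, at a height that differs each time: its entry lies 9 to 33 mm of lift above rest. 1.5 mm above the entry a rubber buffer stops the lift, pushing back 12 N per further mm; more than 22 N damages it. It must be found by feel.
- knob_grip (a point): Centre of the round dark brown bakelite knob (30 mm diameter, 26 mm high, white pointer line on top) on the punch axis, 243 mm above the counter at rest; 17 mm free between knob and boss. It is the head of the captive screw: it is pulled straight up and turned about the vertical.
- spindle (a joint): Lift of the captive screw with its knob and punch, in m: 0 = down. To lift it takes about 8 N (spring and weight) at 0 and 0.15 N more per mm. Lugs inside let it go only straight up, with 0.15 rad of turning play either way, until it reaches the thread.
- knob (a joint): Turn of the knob in rad, clockwise from above positive; starts within 0.06 of 0. Lifted to the thread it can be driven to a stiff end, met at 0.80 to 1.30 (hidden, differs each time); home is within 0.15 of it. The thread climbs 1 mm: turn at the height where the buffer was just met. Friction then holds the screw up. Over 2 N m against that end or, too low, a side wall (150 N on the lugs) damages it.
- punch_tip (a point): Lower end of the brass punch (8 mm diameter) on the punch axis; 50 mm above the counter when down, when it bars the way of the wheel in the nest (wheel top is 57 mm high).
- nest (a joint): Travel in m of the aluminium sliding nest that carries a black-tired steel idler wheel (36 mm diameter): 0 = right out to the press's -y side, 0.060 = fully in, wheel centred under the punch, at a firm stop. Starts between 0 and 0.015. About 2 N of friction.
- nest_post (a point): Point on the axis of the nest's red upright post (14 mm diameter, from 41 mm to 97 mm above the counter); the point is 80 mm above the counter. With the nest in, the post stands 105 mm from the punch axis on the press's -y side; it travels along the press's +y as the nest goes in.
- spare_tire: Black rubber idler tire, a ring of 40 mm diameter, 8 mm high; origin at the centre of its underside. Leave alone.
- spare_wheel: Steel idler wheel, 36 mm diameter, 18 mm high with its brass hub; origin at the centre of its underside. Leave alone.
- spare_knob: Loose bakelite knob lying on the counter, 32 mm diameter, 24 mm high; origin at the centre of its underside. Leave alone.
- window: Smoke-tinted cassette window insert, 45 x 75 x 4 mm, flat; origin at the centre of its underside. Leave alone.
- shell: Cream cassette shell, 64 x 100 x 10 mm, flat; origin at the centre of its underside. Leave alone.
- screwdriver: Screwdriver, 160 mm long, lying flat. Leave alone.

How it is judged:
On the way, in this order (a step that is already met when the one before it is completed fails the run):
1. the captive screw is pulled up and driven home on its thread: knob turned to within 0.15 rad of the end of the thread with the spindle lifted at least 7 mm, the wheel not yet under the punch (horizontal distance between knob_c1 and endstop_c0 below 0.0086 m and value of joint spindle above 0.007 m and value of joint nest below 0.04 m), for 0.2 s.
2. the nest is fully in (value of joint nest above 0.056 m and horizontal distance between knob_c1 and endstop_c0 below 0.0086 m), for 0.2 s.
At the end, for the whole second after the job is handed in: The knob is turned home (clockwise to within 0.15 rad of the hidden end of its thread) and holds the spindle up by itself (at least 7 mm), at rest; the nest is fully in (within 4 mm of its stop); everything is let go (all of step 2 and value of joint spindle above 0.007 m and value of joint nest below 0.063 m and velocity of joint spindle between -0.005 and 0.005 m/s); the robot touches nothing.
It fails at once if the screw is pulled against its buffer with more than 22 N (contact force between knob and buffer_c0 above 22 N).
It fails at once if the screw is turned with more than 150 N on its lugs against a wall or the end of the thread (contact force between knob and ring above 150 N).
It fails at once if another thing on the counter is shifted by more than 20 mm (distance of any of spare_tire, spare_wheel, spare_knob, window, shell, screwdriver from where it was at the start of the episode above 0.02 m).
It also fails if it takes over 64 s, if anything falls off the work surface, if the arm or the gripper's body presses on something with over 40 N, if the wrist force passes 120 N, or if a joint passes its speed limit or range.

ROBOT

A 6-joint arm with a two-finger parallel gripper is mounted at the origin on the work surface. World frame = base frame: x ahead of the robot, y to its left, z up, the work surface at z = 0. Lengths are in m, angles in rad, forces in N, time in s.
With the tool pointing down it reaches from about 0.35 to 0.875 m from the base axis. Payload 15.5 kg.
Tool frame: the origin (TCP) lies on the centre line of the jaws, within the pads' length; the fingertips stand manip.tip_extent ahead of it and the grasp point (between the pads) lies 11 mm behind it (manip.tip_extent is the distance from the TCP to the fingertips, in m); z points along the fingers, y is the line along which they close (so a half turn about z gives the same grasp; the last joint's range is limited). The gripper opens to 85 mm and grips with 20 to 120 N. Pads are 22 mm wide; open, the fingers measure 114 mm over their backs; the gripper's body (76 mm by 85 mm) begins 54 mm behind the grasp point. The pads swing forward as they close: fully open they stand 13 mm farther back than shut.
Start: joints at [-0.096, 0.494, 1.345, -0, 1.302, -0.096], TCP at [0.625, 0, 0.218] pointing down, gripper open.
Joint ranges: [-2.91, 2.91], [-0.82, 2.16], [0.22, 2.67], [-1.22, 4.37], [0.12, 2.79], [-3.08, 3.08]. Speed limits (rad/s): [1.89, 1.89, 2.57, 3.01, 3.01, 3.01].

INTERFACE

Orientations are given as a unit quaternion [x, y, z, w].
In Python, from cell import manip gives the robot as it stands.
- The arm moves only by the tool drive_tool, never from a script. Its argument "targets" is a list of rows, each a list of 7 numbers: the shift along the tool's x, y, z in m, then the turn, a rotation vector about the tool's x, y, z in rad, then the opening, from 0 (shut) to 1 (fully open). In form: [[dx, dy, dz, ax, ay, az, grip], ...]. A call has exactly 8 rows; each row shifts and turns the commanded pose from where the row before left it, along the tool's axes as they then stand; what a row does not reach is not made up. A row lasts 1/12 s, in which the tool goes at most 41.7 mm and 7.16 degrees, less where a joint would pass 70% of its speed; a pose out of reach is approached as far as the arm can. A call with a gripper value outside its range is refused whole. The fingers move at their own pace and stop on an object; the grip force is fixed at half the most. Time passes only in rows, so rows that do not move let the fingers close, or fill a call up. It gives the time, the measured TCP pose, the force, the opening and the grip force at its end, in the units of the state.
- manip.get_state(): the state, without advancing time (a new reading comes with each control period).
- manip.get_image(name): name is "scene" or "side" or "wrist"; returns a dict with "frame" (480x640x3 uint8, red, green, blue), "intrinsics" (3x3 intrinsics, pixels), "dist_coeffs" ([k1, k2, p1, p2, k3] as OpenCV has them; the pictures are not rectified), "camera_from_world" (4x4, takes a point from world to camera coordinates); the wrist camera has in their place "tool_from_camera" (4x4, takes a point from camera to tool coordinates, whose origin is the TCP and whose axes are the flange's). Camera axes: x right, y up, looking along -z (the intrinsics and any distortion apply to the point x, -y, -z); pixel columns grow to the right and rows downward; lengths in m; the calibration is good to about 2 mm. A picture is of the moment at which its call begins: read the wrist's pose just before it. There is no depth.
- manip.close_job(): hands the job in; it is judged then, once.
The state is a dict: "time": time; "joints": joint angles; "joint_vel": joint speeds; "joint_efforts": joint torques, N m; "tcp_pos": TCP position; "tool_rot": TCP orientation; "contact_force": force on the tool from outside, world axes, zero at the start; "wrist_torque": the same for the moment, N m; "grip_width": finger opening in m; "grasp_force": force on a finger pad.
Only numpy, scipy, OpenCV 4.12 (cv2) and the standard library are available. Lean on these libraries where they do the work, as an engineer would, in place of code of your own. Each camera call takes 0.05 s, during which the arm holds its last target. There are 200 camera calls.

## Working session

There is one attempt and no reset: what is moved stays moved. The work goes in short steps, Python scripts to look and compute and a tool call to move; the robot and the scene stay as the last step left them, time stands still between calls to the robot, and variables do not carry over. Pictures are saved under pics/ and viewed, at most 10 in all, crops included, and the job is handed in when it is done.

Besides the shell and the picture viewer there is one more tool, called after "Request:" in YAML: its name, and indented under it one key for each argument. drive_tool: Moves the arm, as the interface text tells. Its arguments: {"type":"object","properties":{"targets":{"type":"array"}},"required":["targets"]}

```bash
mkdir -p pics; ls
python3 - <<'E'
from cell import manip
import cv2,pickle
print(manip.get_state(), manip.tip_extent)
d={}
for n in ("scene","side"):
    i=manip.get_image(n); d[n]=i; cv2.imwrite(f"pics/{n}0.png",i["frame"][:,:,::-1])
    print(n,{k:v.tolist() if hasattr(v,'tolist') else v for k,v in i.items() if k!="frame"})
pickle.dump(d,open("i0.pkl","wb"))
E
```

```text
pics
{'time': 0.0, 'joints': array([-9.54892629e-02,  4.94155664e-01,  1.34609938e+00, -5.42607542e-06,
        1.30248099e+00, -9.55003953e-02]), 'joint_vel': array([-0.00101356, -0.00010396,  0.00061105, -0.00178434, -0.00115318,
        0.0006561 ]), 'joint_efforts': array([-2.68344644e-03, -8.82162237e+01, -3.83866239e+01, -4.40739132e-04,
        1.02696815e-02,  1.38197843e-04]), 'tcp_pos': array([6.24648831e-01, 4.17122713e-05, 2.17028122e-01]), 'tool_rot': array([ 7.07102220e-01,  7.07111111e-01, -3.65878301e-04, -4.39286034e-04]), 'contact_force': array([-0.29300391, -0.69076956, -0.40190381]), 'wrist_torque': array([ 0.03651442, -0.00402094, -0.04310064]), 'grasp_force': 0.0, 'grip_width': 0.0852131296128076} 0.008
scene {'intrinsics': [[435.5681753623133, 0.0, 321.73229666465556], [0.0, 435.5681753623133, 236.28073341116288], [0.0, 0.0, 1.0]], 'dist_coeffs': [-0.009306428755248357, 0.0, 0.0, 0.0, 0.0], 'camera_from_world': [[-0.8454891244128369, 0.5338919065272597, 0.010371723304353106, 0.4197467295356384], [-0.38818772553988395, -0.6278526824482369, 0.674619373337829, 0.018457639069814246], [0.3666857377098076, 0.5663571675958918, 0.73809289962238, -1.414793743538138], [0.0, 0.0, 0.0, 1.0]]}
side {'intrinsics': [[437.3353967314705, 0.0, 324.6048900118054], [0.0, 437.3353967314705, 243.90589827014892], [0.0, 0.0, 1.0]], 'dist_coeffs': [0.0302890432717566, 0.0, 0.0, 0.0, 0.0], 'camera_from_world': [[0.845087428063759, -0.5345686447040146, -0.007975150650196801, -0.39899735708102874], [0.2954052414060997, 0.4544622751824386, 0.8403569383219284, -0.23830130113053405], [-0.44560406447695733, -0.712530984965085, 0.5419747348228525, -1.2730856262848635], [0.0, 0.0, 0.0, 1.0]]}
```

View pics/scene0.png

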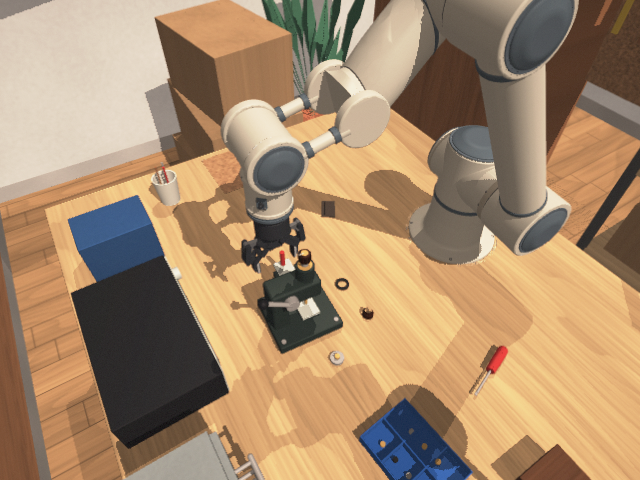

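View pics/side0.png

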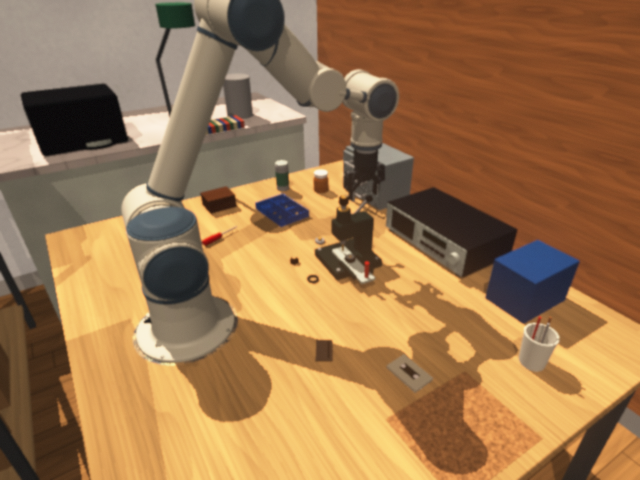

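The scene view shows the knob at about (305,257) and the red post at about (282,258). In the side view they're at about (343,202) and (367,268). I'll zoom in on both and triangulate.

```bash
cat > h.py <<'E'
import numpy as np, cv2, pickle
def ray(i,uv):
    p=cv2.undistortPoints(np.array([[uv]],float),i["intrinsics"],np.array(i["dist_coeffs"]))[0,0]
    T=np.array(i["camera_from_world"]); R=T[:3,:3]
    d=R.T@np.array([p[0],-p[1],-1.]); return -R.T@T[:3,3], d/np.linalg.norm(d)
def plane(i,uv,z):
    o,d=ray(i,uv); return o+d*(z-o[2])/d[2]
def tri(i,a,j,b):
    o1,d1=ray(i,a);o2,d2=ray(j,b)
    s=np.linalg.lstsq(np.c_[d1,-d2],o2-o1,rcond=None)[0]
    p,q=o1+s[0]*d1,o2+s[1]*d2
    return (p+q)/2,np.linalg.norm(p-q)
E
python3 - <<'E'
from h import *
d=pickle.load(open("i0.pkl","rb")); A,B=d["scene"],d["side"]
def red(f,x0,y0,x1,y1):
    h=cv2.cvtColor(f,cv2.COLOR_RGB2HSV)[y0:y1,x0:x1]
    m=((h[...,0]<8)|(h[...,0]>172))&(h[...,1]>150)&(h[...,2]>90)
    y,x=np.nonzero(m); return x.mean()+x0,y.mean()+y0,len(x),(x.min()+x0,x.max()+x0,y.min()+y0,y.max()+y0)
a=red(A["frame"],265,240,297,285);b=red(B["frame"],350,250,385,290)
print(a,b,tri(A,a[:2],B,b[:2]))
print(tri(A,(305,257),B,(343,202)))
ca=A["frame"][235:355,240:360][:,:,::-1]; cb=B["frame"][180:300,300:420][:,:,::-1]
cv2.imwrite("pics/z.png",cv2.resize(np.hstack([ca,cb]),(800,400),interpolation=cv2.INTER_CUBIC))
E
```

```text
(np.float64(282.1694915254237), np.float64(257.3728813559322), 59, (np.int64(280), np.int64(284), np.int64(251), np.int64(264))) (np.float64(366.44615384615383), np.float64(267.03076923076924), 65, (np.int64(364), np.int64(369), np.int64(260), np.int64(276))) (array([ 0.54631301, -0.13167824,  0.07587948]), np.float64(0.0006781378662280027))
(array([0.55684103, 0.01855145, 0.23803339]), np.float64(0.0013429431754538004))
```

View pics/z.png

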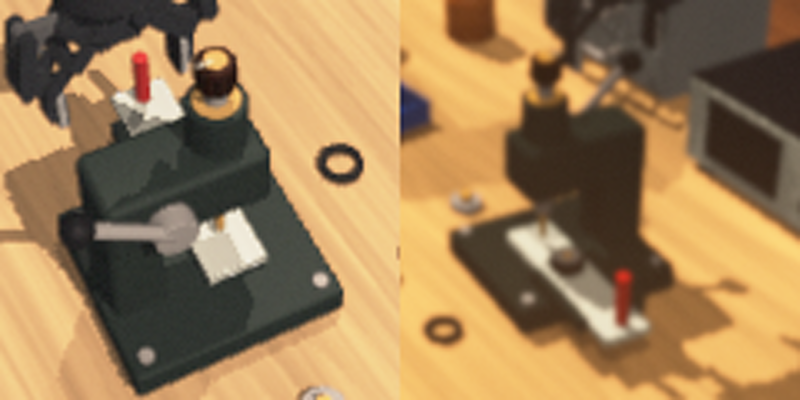

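The close-up shows the knob at about (304.5,256) in the scene view and (343.5,200.5) in the side view. It triangulates to about (0.557, 0.019, 0.24), which matches the given height. The red post is at (0.546, -0.132), 150 mm from the knob, so nest travel is about 14 mm and the press yaw is about -4°. Next I'll go above the knob and take a wrist look.

Request:
drive_tool:
  targets:
    - [0, 0, -0.03, 0, 0, 0, 1]
    - [0, 0, -0.03, 0, 0, 0, 1]
    - [0, 0, -0.025, 0, 0, 0, 1]
    - [0.009, -0.034, 0, 0, 0, 0, 1]
    - [0.0096, -0.034, 0, 0, 0, 0, 1]
    - [0, 0, 0, 0, 0, 0, 1]
    - [0, 0, 0, 0, 0, 0, 1]
    - [0, 0, 0, 0, 0, 0, 1]

```text
time: 0.77
tcp_pos: [0.5573, 0.0186, 0.3027]
tool_rot: [0.707, 0.707, 0.0, 0.0]
contact_force: [-0.5, -0.4, -0.5]
grip_width: 0.0853
grasp_force: 0.0
```

Run:
```python
from cell import manip
import cv2,pickle
s=manip.get_state(); print(s["tcp_pos"],s["tool_rot"],s["contact_force"],s["time"])
i=manip.get_image("wrist"); pickle.dump((s,i),open("w1.pkl","wb"))
print({k:v for k,v in i.items() if k!="frame"})
cv2.imwrite("pics/w1.png",i["frame"][:,:,::-1])
```

```text
[0.55732018 0.01857209 0.30269134] [7.07052013e-01 7.07161508e-01 1.22216814e-04 1.93969742e-04] [-0.52262707 -0.44888586 -0.54842866] 0.7667
{'intrinsics': array([[428.11968156,   0.        , 315.41445921],
       [  0.        , 428.11968156, 234.61411115],
       [  0.        ,   0.        ,   1.        ]]), 'dist_coeffs': array([-0.09544403,  0.        ,  0.        ,  0.        ,  0.        ]), 'tool_from_camera': array([[-8.51648976e-05,  9.48582719e-01,  3.16529332e-01,
         8.16730416e-02],
       [ 9.99999962e-01, -2.77448132e-06,  2.77373092e-04,
        -4.17136307e-05],
       [ 2.63989527e-04,  3.16529343e-01, -9.48582682e-01,
        -1.56682481e-01],
       [ 0.00000000e+00,  0.00000000e+00,  0.00000000e+00,
         1.00000000e+00]])}
```

View pics/w1.png

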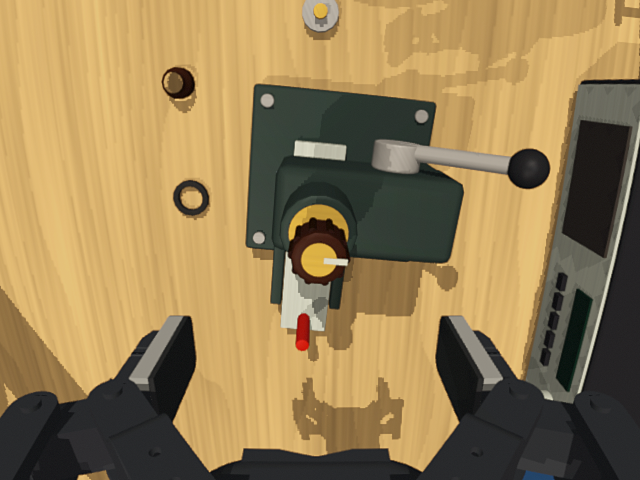

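The wrist view shows the brass cap of the knob at about (319,260) with its pointer toward +x, and the red post tip at about (302,346). The knob is round, with lobes. I'll measure the cap and the post top.

```bash
cat >> h.py <<'E'
def wcam(s,i):
    from scipy.spatial.transform import Rotation as R
    T=np.eye(4);T[:3,:3]=R.from_quat(s["tool_rot"]).as_matrix();T[:3,3]=s["tcp_pos"]
    return dict(i,camera_from_world=np.linalg.inv(T@i["tool_from_camera"]))
E
python3 - <<'E'
from h import *
s,i=pickle.load(open("w1.pkl","rb")); f=i["frame"]; W=wcam(s,i)
h=cv2.cvtColor(f,cv2.COLOR_RGB2HSV)
m=(h[...,2]<110)&(h[...,0]<20)&(h[...,1]>90); m[:215]=0;m[290:]=0;m[:,:280]=0;m[:,355:]=0
m=cv2.morphologyEx(m.astype(np.uint8),cv2.MORPH_OPEN,np.ones((3,3)))
y,x=np.nonzero(m);print("brown",x.min(),x.max(),y.min(),y.max())
c=max(cv2.findContours(m,0,2)[0],key=cv2.contourArea);(u,v),r=cv2.minEnclosingCircle(c);print(u,v,r)
g=((h[...,0]>18)&(h[...,0]<30)&(h[...,1]>120)&(h[...,2]>150)).astype(np.uint8); g[:243]=0;g[280:]=0;g[:,:298]=0;g[:,345:]=0
n,l,st,ce=cv2.connectedComponentsWithStats(g);k=1+st[1:,4].argmax();print("cap",st[k],ce[k])
cx=st[k][0]+st[k][2]/2-.5;cy=st[k][1]+st[k][3]/2-.5
for z in(.254,.256,.258):print(z,plane(W,(cx,cy),z),plane(W,ce[k],z))
mr=((h[...,0]<6)|(h[...,0]>174))&(h[...,1]>180)&(h[...,2]>90);mr[:300]=0;mr[365:]=0
y,x=np.nonzero(mr);print("red",x.min(),x.max(),y.min(),y.max());print(plane(W,(302.5,y.max()-6),.097))
E
```

```text
brown 289 350 218 284
322.3943176269531 252.7032470703125 36.85026168823242
cap [301 243  36  34 862] [317.45823666 259.36426914]
0.254 [0.5588309  0.01817542 0.254     ] [0.55829333 0.01825079 0.254     ]
0.256 [0.55881497 0.01897483 0.256     ] [0.55828264 0.01904946 0.256     ]
0.258 [0.55879905 0.01977424 0.258     ] [0.55827196 0.01984814 0.258     ]
red 296 308 314 350
[ 0.54459147 -0.13398427  0.097     ]
```

Request:
drive_tool:
  targets:
    - [0.0005, 0.001, 0.02, 0, 0, 0, 1]
    - [0, 0, 0.02, 0, 0, 0, 1]
    - [0, 0, 0.018, 0, 0, 0, 1]
    - [0, 0, 0.01, 0, 0, 0, 1]
    - [0, 0, 0, 0, 0, 0, 0.5]
    - [0, 0, 0, 0, 0, 0, 0.45]
    - [0, 0, 0, 0, 0, 0, 0.45]
    - [0, 0, 0, 0, 0, 0, 0.42]

```text
time: 1.48
tcp_pos: [0.5588, 0.019, 0.2356]
tool_rot: [0.707, 0.707, 0.001, 0.001]
contact_force: [-0.6, 0.0, 0.8]
grip_width: 0.0391
grasp_force: 0.0
```

Request:
drive_tool:
  targets:
    - [0, 0, 0, 0, 0, 0, 0.35]
    - [0, 0, 0, 0, 0, 0, 0.3]
    - [0, 0, 0, 0, 0, 0, 0.25]
    - [0, 0, 0, 0, 0, 0, 0.2]
    - [0, 0, 0, 0, 0, 0, 0.2]
    - [0, 0, 0, 0, 0, 0, 0.2]
    - [0, 0, 0, 0, 0, 0, 0.2]
    - [0, 0, 0, 0, 0, 0, 0.2]

```text
time: 2.15
tcp_pos: [0.5589, 0.0191, 0.2359]
tool_rot: [0.707, 0.707, 0.001, 0.001]
contact_force: [0.1, -0.6, 7.8]
grip_width: 0.0261
grasp_force: 58.5
```

Request:
drive_tool:
  targets:
    - [0, 0, -0.001, 0, 0, 0, 0.2]
    - [0, 0, -0.001, 0, 0, 0, 0.2]
    - [0, 0, -0.001, 0, 0, 0, 0.2]
    - [0, 0, -0.001, 0, 0, 0, 0.2]
    - [0, 0, -0.001, 0, 0, 0, 0.2]
    - [0, 0, 0, 0, 0, 0, 0.2]
    - [0, 0, 0, 0, 0, 0, 0.2]
    - [0, 0, 0, 0, 0, 0, 0.2]

```text
time: 2.82
tcp_pos: [0.5584, 0.0191, 0.2395]
tool_rot: [0.707, 0.707, 0.0, 0.0]
contact_force: [5.4, -0.5, -8.8]
grip_width: 0.0262
grasp_force: 59.5
```

Run:
```python
from cell import manip
import cv2
s=manip.get_state(); print(s["tcp_pos"],s["contact_force"],s["wrist_torque"],s["joints"])
f=manip.get_image("wrist")["frame"][120:420,160:480,::-1]; a=manip.get_image("scene")["frame"][225:305,260:340,::-1]
cv2.imwrite("pics/g.png",np.hstack([cv2.resize(f,(426,400)),cv2.resize(a,(374,400))])) if 0 else None
import numpy as np
cv2.imwrite("pics/g.png",np.hstack([cv2.resize(f,(426,374)),cv2.resize(a,(374,374),interpolation=cv2.INTER_CUBIC)]))
```

```text
[0.55844935 0.01906884 0.23949663] [ 5.36466473 -0.48287154 -8.78129306] [-0.0377502  -1.16561186 -0.01277644] [-7.27612565e-02  3.78513060e-01  1.48157243e+00  4.78936698e-05
  1.28078808e+00 -7.27352916e-02]
```

View pics/g.png

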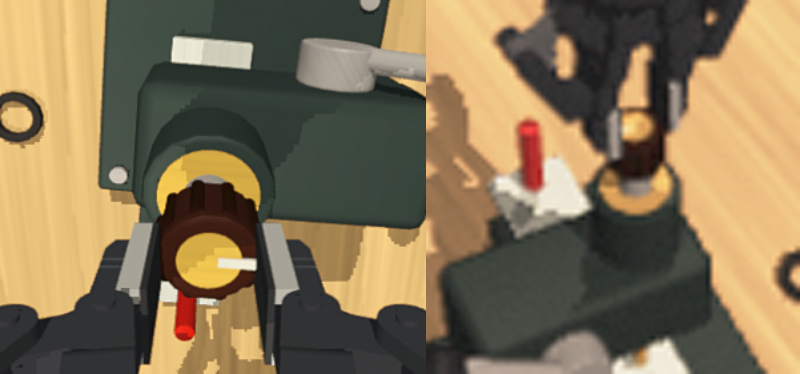

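The gripper holds the knob squarely and it is lifting at about 9 N, which matches the spring. I'll lift on toward the earliest possible buffer height.

Request:
drive_tool:
  targets:
    - [0, 0.0005, -0.001, 0, 0, 0, 0.2]
    - [0, 0, -0.001, 0, 0, 0, 0.2]
    - [0, 0, -0.001, 0, 0, 0, 0.2]
    - [0, 0, -0.001, 0, 0, 0, 0.2]
    - [0, 0, -0.001, 0, 0, 0, 0.2]
    - [0, 0, 0, 0, 0, 0, 0.2]
    - [0, 0, 0, 0, 0, 0, 0.2]
    - [0, 0, 0, 0, 0, 0, 0.2]

```text
time: 3.58
tcp_pos: [0.5585, 0.0191, 0.2446]
tool_rot: [0.707, 0.707, 0.0, 0.0]
contact_force: [4.8, -1.0, -8.7]
grip_width: 0.0265
grasp_force: 59.6
```

Request:
drive_tool:
  targets:
    - [0, 0, -0.0004, 0, 0, 0, 0.2]
    - [0, 0, -0.0004, 0, 0, 0, 0.2]
    - [0, 0, -0.0004, 0, 0, 0, 0.2]
    - [0, 0, -0.0004, 0, 0, 0, 0.2]
    - [0, 0, 0, 0, 0, 0, 0.2]
    - [0, 0, 0, 0, 0, 0, 0.2]
    - [0, 0, 0, 0, 0, 0, 0.2]
    - [0, 0, 0, 0, 0, 0, 0.2]

```text
time: 4.25
tcp_pos: [0.5585, 0.0191, 0.2462]
tool_rot: [0.707, 0.707, -0.0, -0.0]
contact_force: [4.6, -0.8, -9.9]
grip_width: 0.0263
grasp_force: 59.6
```

Request:
drive_tool:
  targets:
    - [0, 0, -0.0004, 0, 0, 0, 0.2]
    - [0, 0, -0.0004, 0, 0, 0, 0.2]
    - [0, 0, -0.0004, 0, 0, 0, 0.2]
    - [0, 0, -0.0004, 0, 0, 0, 0.2]
    - [0, 0, 0, 0, 0, 0, 0.2]
    - [0, 0, 0, 0, 0, 0, 0.2]
    - [0, 0, 0, 0, 0, 0, 0.2]
    - [0, 0, 0, 0, 0, 0, 0.2]

```text
time: 4.92
tcp_pos: [0.5585, 0.0191, 0.2477]
tool_rot: [0.707, 0.707, -0.0, -0.0]
contact_force: [5.6, -0.9, -9.6]
grip_width: 0.026
grasp_force: 59.6
```

Request:
drive_tool:
  targets:
    - [0, 0, -0.0004, 0, 0, 0, 0.2]
    - [0, 0, -0.0004, 0, 0, 0, 0.2]
    - [0, 0, -0.0004, 0, 0, 0, 0.2]
    - [0, 0, -0.0004, 0, 0, 0, 0.2]
    - [0, 0, 0, 0, 0, 0, 0.2]
    - [0, 0, 0, 0, 0, 0, 0.2]
    - [0, 0, 0, 0, 0, 0, 0.2]
    - [0, 0, 0, 0, 0, 0, 0.2]

```text
time: 5.58
tcp_pos: [0.5585, 0.0191, 0.2493]
tool_rot: [0.707, 0.707, -0.0, -0.0]
contact_force: [5.2, -1.3, -10.3]
grip_width: 0.0266
grasp_force: 59.6
```

Request:
drive_tool:
  targets:
    - [0, 0, -0.0004, 0, 0, 0, 0.2]
    - [0, 0, -0.0004, 0, 0, 0, 0.2]
    - [0, 0, -0.0004, 0, 0, 0, 0.2]
    - [0, 0, -0.0004, 0, 0, 0, 0.2]
    - [0, 0, 0, 0, 0, 0, 0.2]
    - [0, 0, 0, 0, 0, 0, 0.2]
    - [0, 0, 0, 0, 0, 0, 0.2]
    - [0, 0, 0, 0, 0, 0, 0.2]

```text
time: 6.25
tcp_pos: [0.5585, 0.0191, 0.2509]
tool_rot: [0.707, 0.707, -0.0, -0.0]
contact_force: [5.5, -0.5, -10.3]
grip_width: 0.0265
grasp_force: 59.6
```

Request:
drive_tool:
  targets:
    - [0, 0, -0.0004, 0, 0, 0, 0.2]
    - [0, 0, -0.0004, 0, 0, 0, 0.2]
    - [0, 0, -0.0004, 0, 0, 0, 0.2]
    - [0, 0, -0.0004, 0, 0, 0, 0.2]
    - [0, 0, 0, 0, 0, 0, 0.2]
    - [0, 0, 0, 0, 0, 0, 0.2]
    - [0, 0, 0, 0, 0, 0, 0.2]
    - [0, 0, 0, 0, 0, 0, 0.2]

```text
time: 6.92
tcp_pos: [0.5585, 0.0191, 0.2525]
tool_rot: [0.707, 0.707, -0.0, -0.0]
contact_force: [4.4, 0.8, -11.1]
grip_width: 0.0263
grasp_force: 59.6
```

Request:
drive_tool:
  targets:
    - [0, 0, -0.0004, 0, 0, 0, 0.2]
    - [0, 0, -0.0004, 0, 0, 0, 0.2]
    - [0, 0, -0.0004, 0, 0, 0, 0.2]
    - [0, 0, -0.0004, 0, 0, 0, 0.2]
    - [0, 0, 0, 0, 0, 0, 0.2]
    - [0, 0, 0, 0, 0, 0, 0.2]
    - [0, 0, 0, 0, 0, 0, 0.2]
    - [0, 0, 0, 0, 0, 0, 0.2]

```text
time: 7.58
tcp_pos: [0.5585, 0.0191, 0.2541]
tool_rot: [0.707, 0.707, -0.0, -0.0]
contact_force: [5.2, -0.5, -10.2]
grip_width: 0.0267
grasp_force: 59.6
```

Request:
drive_tool:
  targets:
    - [0, 0, -0.0004, 0, 0, 0, 0.2]
    - [0, 0, -0.0004, 0, 0, 0, 0.2]
    - [0, 0, -0.0004, 0, 0, 0, 0.2]
    - [0, 0, -0.0004, 0, 0, 0, 0.2]
    - [0, 0, 0, 0, 0, 0, 0.2]
    - [0, 0, 0, 0, 0, 0, 0.2]
    - [0, 0, 0, 0, 0, 0, 0.2]
    - [0, 0, 0, 0, 0, 0, 0.2]

```text
time: 8.25
tcp_pos: [0.5585, 0.0191, 0.2556]
tool_rot: [0.707, 0.707, -0.0, -0.0]
contact_force: [6.6, -0.9, -10.9]
grip_width: 0.0263
grasp_force: 59.7
```

Request:
drive_tool:
  targets:
    - [0, 0, -0.0004, 0, 0, 0, 0.2]
    - [0, 0, -0.0004, 0, 0, 0, 0.2]
    - [0, 0, -0.0004, 0, 0, 0, 0.2]
    - [0, 0, -0.0004, 0, 0, 0, 0.2]
    - [0, 0, 0, 0, 0, 0, 0.2]
    - [0, 0, 0, 0, 0, 0, 0.2]
    - [0, 0, 0, 0, 0, 0, 0.2]
    - [0, 0, 0, 0, 0, 0, 0.2]

```text
time: 8.92
tcp_pos: [0.5584, 0.0191, 0.257]
tool_rot: [0.707, 0.707, -0.0, -0.0]
contact_force: [6.7, -0.9, -14.3]
grip_width: 0.0264
grasp_force: 59.9
```

Request:
drive_tool:
  targets:
    - [0, 0, -0.0002, 0, 0, 0, 0.2]
    - [0, 0, -0.0002, 0, 0, 0, 0.2]
    - [0, 0, 0, 0, 0, 0, 0.2]
    - [0, 0, 0, 0, 0, 0, 0.2]
    - [0, 0, 0, 0, 0, 0, 0.2]
    - [0, 0, 0, 0, 0, 0, 0.2]
    - [0, 0, 0, 0, 0, 0, 0.2]
    - [0, 0, 0, 0, 0, 0, 0.2]

```text
time: 9.58
tcp_pos: [0.5584, 0.0191, 0.2573]
tool_rot: [0.707, 0.707, -0.0, -0.0]
contact_force: [7.3, -1.0, -16.3]
grip_width: 0.0264
grasp_force: 60.0
```

The buffer is confirmed: the force rises while the lift slows, with first contact at about z 0.2568. I'll back off 0.4 mm and start turning clockwise.

Request:
drive_tool:
  targets:
    - [0, 0, 0.0004, 0, 0, 0, 0.2]
    - [0, 0, 0, 0, 0, 0, 0.2]
    - [0, 0, 0, 0, 0, 0.04, 0.2]
    - [0, 0, 0, 0, 0, 0.04, 0.2]
    - [0, 0, 0, 0, 0, 0.04, 0.2]
    - [0, 0, 0, 0, 0, 0.04, 0.2]
    - [0, 0, 0, 0, 0, 0.04, 0.2]
    - [0, 0, 0, 0, 0, 0, 0.2]

```text
time: 10.25
tcp_pos: [0.5584, 0.0191, 0.257]
tool_rot: [0.775, 0.632, -0.0, -0.0]
contact_force: [7.2, -0.8, -13.2]
grip_width: 0.0264
grasp_force: 60.2
```

```bash
cat > st.py <<'E'
from cell import manip
import numpy as np
from scipy.spatial.transform import Rotation as R
s=manip.get_state(); M=R.from_quat(s["tool_rot"]).as_matrix()
print(s["tcp_pos"].round(4),s["contact_force"].round(1),s["wrist_torque"].round(2),"turn cw",round(np.arctan2(-M[1,1],M[0,1]),3),s["joints"][5].round(3),"tilt",M[:,2].round(4))
E
python3 st.py
```

```text
[0.5584 0.0191 0.257 ] [  7.2  -0.8 -13.2] [-0.19 -1.2  -0.05] turn cw 0.203 0.13 tilt [-5.e-04  0.e+00 -1.e+00]
```

Request:
drive_tool:
  targets:
    - [0, 0, 0, 0, 0, 0.04, 0.2]
    - [0, 0, 0, 0, 0, 0.04, 0.2]
    - [0, 0, 0, 0, 0, 0.04, 0.2]
    - [0, 0, 0, 0, 0, 0.04, 0.2]
    - [0, 0, 0, 0, 0, 0.04, 0.2]
    - [0, 0, 0, 0, 0, 0.04, 0.2]
    - [0, 0, 0, 0, 0, 0, 0.2]
    - [0, 0, 0, 0, 0, 0, 0.2]

```text
time: 10.92
tcp_pos: [0.5584, 0.0191, 0.257]
tool_rot: [0.844, 0.536, -0.0, -0.0]
contact_force: [6.5, -0.4, -14.5]
grip_width: 0.0257
grasp_force: 60.2
```

```bash
python3 st.py
```

```text
[0.5584 0.0191 0.257 ] [  6.5  -0.4 -14.5] [-0.2  -1.18 -0.03] turn cw 0.44 0.368 tilt [-4.e-04  0.e+00 -1.e+00]
```

Request:
drive_tool:
  targets:
    - [0, 0, 0, 0, 0, 0.04, 0.2]
    - [0, 0, 0, 0, 0, 0.04, 0.2]
    - [0, 0, 0, 0, 0, 0.04, 0.2]
    - [0, 0, 0, 0, 0, 0.04, 0.2]
    - [0, 0, 0, 0, 0, 0.04, 0.2]
    - [0, 0, 0, 0, 0, 0.04, 0.2]
    - [0, 0, 0, 0, 0, 0, 0.2]
    - [0, 0, 0, 0, 0, 0, 0.2]

```text
time: 11.58
tcp_pos: [0.5584, 0.0191, 0.257]
tool_rot: [0.903, 0.431, -0.0, -0.0]
contact_force: [6.8, -0.4, -14.3]
grip_width: 0.0261
grasp_force: 60.2
```

```bash
python3 st.py
```

```text
[0.5584 0.0191 0.257 ] [  6.8  -0.4 -14.3] [-0.27 -1.2   0.02] turn cw 0.68 0.608 tilt [-4.e-04 -0.e+00 -1.e+00]
```

Request:
drive_tool:
  targets:
    - [0, 0, 0, 0, 0, 0.02, 0.2]
    - [0, 0, 0, 0, 0, 0.02, 0.2]
    - [0, 0, 0, 0, 0, 0.02, 0.2]
    - [0, 0, 0, 0, 0, 0.02, 0.2]
    - [0, 0, 0, 0, 0, 0.02, 0.2]
    - [0, 0, 0, 0, 0, 0, 0.2]
    - [0, 0, 0, 0, 0, 0, 0.2]
    - [0, 0, 0, 0, 0, 0, 0.2]

```text
time: 12.25
tcp_pos: [0.5585, 0.0191, 0.257]
tool_rot: [0.923, 0.385, -0.0, -0.0]
contact_force: [6.4, -0.7, -13.6]
grip_width: 0.0262
grasp_force: 60.2
```

```bash
python3 st.py
```

```text
[0.5585 0.0191 0.257 ] [  6.4  -0.7 -13.6] [-0.21 -1.16 -0.01] turn cw 0.78 0.707 tilt [-4.e-04 -1.e-04 -1.e+00]
```

Request:
drive_tool:
  targets:
    - [0, 0, 0, 0, 0, 0.02, 0.2]
    - [0, 0, 0, 0, 0, 0.02, 0.2]
    - [0, 0, 0, 0, 0, 0.02, 0.2]
    - [0, 0, 0, 0, 0, 0.01, 0.2]
    - [0, 0, 0, 0, 0, 0.01, 0.2]
    - [0, 0, 0, 0, 0, 0, 0.2]
    - [0, 0, 0, 0, 0, 0, 0.2]
    - [0, 0, 0, 0, 0, 0, 0.2]

```text
time: 12.92
tcp_pos: [0.5585, 0.0191, 0.257]
tool_rot: [0.938, 0.348, -0.0, -0.0]
contact_force: [6.9, -1.1, -13.9]
grip_width: 0.0262
grasp_force: 60.2
```

```bash
python3 st.py
```

```text
[0.5585 0.0191 0.257 ] [  6.9  -1.1 -13.9] [-0.26 -1.21 -0.01] turn cw 0.86 0.787 tilt [-3.e-04 -0.e+00 -1.e+00]
```

Request:
drive_tool:
  targets:
    - [0, 0, 0, 0, 0, 0.02, 0.2]
    - [0, 0, 0, 0, 0, 0.02, 0.2]
    - [0, 0, 0, 0, 0, 0.02, 0.2]
    - [0, 0, 0, 0, 0, 0.01, 0.2]
    - [0, 0, 0, 0, 0, 0.01, 0.2]
    - [0, 0, 0, 0, 0, 0, 0.2]
    - [0, 0, 0, 0, 0, 0, 0.2]
    - [0, 0, 0, 0, 0, 0, 0.2]

```text
time: 13.58
tcp_pos: [0.5585, 0.0191, 0.257]
tool_rot: [0.951, 0.31, -0.0, -0.0]
contact_force: [5.9, -1.5, -13.2]
grip_width: 0.0263
grasp_force: 60.2
```

```bash
python3 st.py
```

```text
[0.5585 0.0191 0.257 ] [  5.9  -1.5 -13.2] [-0.18 -1.2   0.01] turn cw 0.94 0.867 tilt [-4.e-04 -1.e-04 -1.e+00]
```

Request:
drive_tool:
  targets:
    - [0, 0, 0, 0, 0, 0.02, 0.2]
    - [0, 0, 0, 0, 0, 0.02, 0.2]
    - [0, 0, 0, 0, 0, 0.02, 0.2]
    - [0, 0, 0, 0, 0, 0.01, 0.2]
    - [0, 0, 0, 0, 0, 0.01, 0.2]
    - [0, 0, 0, 0, 0, 0, 0.2]
    - [0, 0, 0, 0, 0, 0, 0.2]
    - [0, 0, 0, 0, 0, 0, 0.2]

```text
time: 14.25
tcp_pos: [0.5585, 0.019, 0.257]
tool_rot: [0.962, 0.272, -0.0, -0.0]
contact_force: [6.3, -0.9, -13.5]
grip_width: 0.0261
grasp_force: 60.2
```

```bash
python3 st.py
```

```text
[0.5585 0.019  0.257 ] [  6.3  -0.9 -13.5] [-0.26 -1.21 -0.03] turn cw 1.02 0.947 tilt [-4.e-04 -1.e-04 -1.e+00]
```

Request:
drive_tool:
  targets:
    - [0, 0, 0, 0, 0, 0.02, 0.2]
    - [0, 0, 0, 0, 0, 0.02, 0.2]
    - [0, 0, 0, 0, 0, 0.02, 0.2]
    - [0, 0, 0, 0, 0, 0.01, 0.2]
    - [0, 0, 0, 0, 0, 0.01, 0.2]
    - [0, 0, 0, 0, 0, 0, 0.2]
    - [0, 0, 0, 0, 0, 0, 0.2]
    - [0, 0, 0, 0, 0, 0, 0.2]

```text
time: 14.92
tcp_pos: [0.5586, 0.0191, 0.2571]
tool_rot: [0.972, 0.233, -0.0, 0.0]
contact_force: [7.8, -1.1, -13.5]
grip_width: 0.0263
grasp_force: 60.2
```

```bash
python3 st.py
python3 - <<'E'
from cell import manip
import cv2
cv2.imwrite("pics/t.png",manip.get_image("wrist")["frame"][120:420,160:480,::-1])
E
```

```text
[0.5586 0.0191 0.2571] [  7.8  -1.1 -13.5] [-0.29 -1.28 -0.01] turn cw 1.1 1.027 tilt [-2.e-04 -1.e-04 -1.e+00]
```

View pics/t.png

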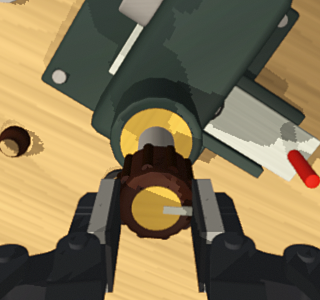

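The pointer still faces the right-hand pad at crop (180,210), as it did at the grasp, so the knob is turning with the gripper without slip. I'll keep going.

Request:
drive_tool:
  targets:
    - [0, 0, 0, 0, 0, 0.02, 0.2]
    - [0, 0, 0, 0, 0, 0.02, 0.2]
    - [0, 0, 0, 0, 0, 0.02, 0.2]
    - [0, 0, 0, 0, 0, 0.01, 0.2]
    - [0, 0, 0, 0, 0, 0.01, 0.2]
    - [0, 0, 0, 0, 0, 0, 0.2]
    - [0, 0, 0, 0, 0, 0, 0.2]
    - [0, 0, 0, 0, 0, 0, 0.2]

```text
time: 15.63
tcp_pos: [0.5587, 0.0191, 0.2571]
tool_rot: [0.981, 0.194, 0.0, 0.0]
contact_force: [8.5, -1.1, -14.6]
grip_width: 0.026
grasp_force: 60.2
```

```bash
python3 st.py
```

```text
[0.5587 0.0191 0.2571] [  8.5  -1.1 -14.6] [-0.32 -1.39  0.68] turn cw 1.179 1.107 tilt [ 1.e-04 -2.e-04 -1.e+00]
```

Request:
drive_tool:
  targets:
    - [0, 0, 0, 0, 0, 0.01, 0.2]
    - [0, 0, 0, 0, 0, 0.01, 0.2]
    - [0, 0, 0, 0, 0, 0, 0.2]
    - [0, 0, 0, 0, 0, 0, 0.2]
    - [0, 0, 0, 0, 0, 0, 0.2]
    - [0, 0, 0, 0, 0, 0, 0.2]
    - [0, 0, 0, 0, 0, 0, 0.2]
    - [0, 0, 0, 0, 0, 0, 0.2]

```text
time: 16.3
tcp_pos: [0.5587, 0.0191, 0.257]
tool_rot: [0.983, 0.185, -0.0, 0.0]
contact_force: [8.1, -1.0, -13.9]
grip_width: 0.0264
grasp_force: 60.1
```

```bash
python3 st.py
```

```text
[0.5587 0.0191 0.257 ] [  8.1  -1.  -13.9] [-0.31 -1.39  0.96] turn cw 1.199 1.127 tilt [ 0.e+00 -3.e-04 -1.e+00]
```

The stiff end is met at about 1.17 rad, with torque rising to about 1 N·m. Next I'll ease the vertical load onto the thread to test whether it holds.

Request:
drive_tool:
  targets:
    - [0, 0, 0.0004, 0, 0, 0, 0.2]
    - [0, 0, 0.0004, 0, 0, 0, 0.2]
    - [0, 0, 0.0004, 0, 0, 0, 0.2]
    - [0, 0, 0, 0, 0, 0, 0.2]
    - [0, 0, 0, 0, 0, 0, 0.2]
    - [0, 0, 0, 0, 0, 0, 0.2]
    - [0, 0, 0, 0, 0, 0, 0.2]
    - [0, 0, 0, 0, 0, 0, 0.2]

```text
time: 16.97
tcp_pos: [0.5588, 0.0191, 0.2566]
tool_rot: [0.983, 0.184, 0.0, 0.0]
contact_force: [3.4, -1.1, 5.7]
grip_width: 0.0261
grasp_force: 62.3
```

```bash
python3 st.py
```

```text
[0.5588 0.0191 0.2566] [ 3.4 -1.1  5.7] [-0.3  -0.64  1.04] turn cw 1.2 1.127 tilt [ 1.e-03 -1.e-04 -1.e+00]
```

The thread carries the load, so I can open and rise.

Request:
drive_tool:
  targets:
    - [0, 0, -0.0003, 0, 0, -0.02, 0.2]
    - [0, 0, 0, 0, 0, 0, 0.4]
    - [0, 0, 0, 0, 0, 0, 0.7]
    - [0, 0, 0, 0, 0, 0, 1]
    - [0, 0, 0, 0, 0, 0, 1]
    - [0, 0, 0, 0, 0, 0, 1]
    - [0, 0, 0, 0, 0, 0, 1]
    - [0, 0, -0.01, 0, 0, 0, 1]

```text
time: 17.63
tcp_pos: [0.5575, 0.0192, 0.2652]
tool_rot: [0.981, 0.194, -0.001, -0.0]
contact_force: [-0.1, -0.1, -0.5]
grip_width: 0.0855
grasp_force: 0.0
```

Request:
drive_tool:
  targets:
    - [0, 0, -0.03, 0, 0, 0, 1]
    - [0, 0, -0.03, 0, 0, 0, 1]
    - [0, 0, 0, 0, 0, -0.12, 1]
    - [0, 0, 0, 0, 0, -0.12, 1]
    - [0, 0, 0, 0, 0, -0.12, 1]
    - [0, 0, 0, 0, 0, -0.12, 1]
    - [0, 0, 0, 0, 0, -0.12, 1]
    - [0, 0, 0, 0, 0, -0.12, 1]

```text
time: 18.3
tcp_pos: [0.5585, 0.0191, 0.3273]
tool_rot: [0.848, 0.53, 0.0, 0.0]
contact_force: [0.7, -0.4, 0.3]
grip_width: 0.0852
grasp_force: 0.0
```

Request:
drive_tool:
  targets:
    - [0, 0, 0, 0, 0, -0.12, 1]
    - [0, 0, 0, 0, 0, -0.12, 1]
    - [0, 0, 0, 0, 0, -0.12, 1]
    - [0, 0, 0, 0, 0, -0.04, 1]
    - [0, 0, 0, 0, 0, 0, 1]
    - [0, 0, 0, 0, 0, 0, 1]
    - [0, 0, 0, 0, 0, 0, 1]
    - [0, 0, 0, 0, 0, 0, 1]

```text
time: 18.97
tcp_pos: [0.5585, 0.0191, 0.3267]
tool_rot: [0.728, 0.685, 0.0, 0.0]
contact_force: [0.5, 0.6, 0.0]
grip_width: 0.0856
grasp_force: 0.0
```

```bash
python3 st.py
python3 - <<'E'
from cell import manip
import cv2
cv2.imwrite("pics/r.png",manip.get_image("wrist")["frame"][:,:,::-1])
E
```

```text
[0.5585 0.0191 0.3267] [0.5 0.6 0. ] [ 0.09 -0.02 -0.01] turn cw 0.061 -0.011 tilt [ 2.e-04  0.e+00 -1.e+00]
```

View pics/r.png

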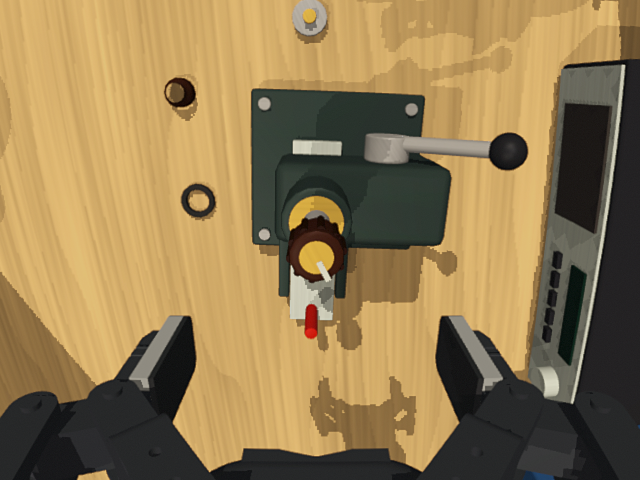

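The knob stays up by itself, with its pointer at about (322,270), turned roughly 60° clockwise. The post tip is at about (311,333). Before going to the post I'll turn the tool a quarter so the camera side clears the press and the fingers close along the nest's travel.

Request:
drive_tool:
  targets:
    - [-0.0305, -0.0007, 0, 0, 0, 0, 1]
    - [-0.0305, -0.0008, 0, 0, 0, 0, 1]
    - [-0.0305, -0.0007, 0, 0, 0, 0, 1]
    - [-0.0305, -0.0008, 0, 0, 0, 0, 1]
    - [-0.0305, -0.0007, 0, 0, 0, 0, 1]
    - [0, 0, 0, 0, 0, -0.12, 1]
    - [0, 0, 0, 0, 0, -0.12, 1]
    - [0, 0, 0, 0, 0, -0.12, 1]

```text
time: 19.68
tcp_pos: [0.5455, -0.1336, 0.3265]
tool_rot: [0.592, 0.806, -0.0, -0.0]
contact_force: [-0.4, 0.8, 0.1]
grip_width: 0.0856
grasp_force: 0.0
```

Request:
drive_tool:
  targets:
    - [0, 0, 0.01, 0, 0, -0.12, 1]
    - [0, 0, 0.01, 0, 0, -0.12, 1]
    - [0, 0, 0.01, 0, 0, -0.12, 1]
    - [0, 0, 0.01, 0, 0, -0.12, 1]
    - [0, 0, 0.01, 0, 0, -0.12, 1]
    - [0, 0, 0.01, 0, 0, -0.12, 1]
    - [0, 0, 0.01, 0, 0, -0.12, 1]
    - [0, 0, 0.01, 0, 0, -0.12, 1]

```text
time: 20.35
tcp_pos: [0.5457, -0.1329, 0.2461]
tool_rot: [0.152, 0.988, 0.0, 0.0]
contact_force: [-0.1, 0.9, 0.7]
grip_width: 0.0853
grasp_force: 0.0
```

Request:
drive_tool:
  targets:
    - [0, 0, 0.01, 0, 0, -0.12, 1]
    - [0, 0, 0.01, 0, 0, -0.12, 1]
    - [0, 0, 0, 0, 0, 0, 1]
    - [0, 0, 0, 0, 0, 0, 1]
    - [0, 0, 0, 0, 0, 0, 1]
    - [0, 0, 0, 0, 0, 0, 1]
    - [0, 0, 0, 0, 0, 0, 1]
    - [0, 0, 0, 0, 0, 0, 1]

```text
time: 21.02
tcp_pos: [0.5458, -0.133, 0.2269]
tool_rot: [0.036, 0.999, -0.0, 0.0]
contact_force: [-0.2, 0.2, 0.6]
grip_width: 0.0851
grasp_force: 0.0
```

```bash
python3 st.py
python3 - <<'E'
from cell import manip
from h import *
s=manip.get_state(); i=manip.get_image("wrist"); f=i["frame"]; W=wcam(s,i)
h=cv2.cvtColor(f,cv2.COLOR_RGB2HSV)
m=(((h[...,0]<6)|(h[...,0]>174))&(h[...,1]>180)&(h[...,2]>90)).astype(np.uint8)
n,l,st,ce=cv2.connectedComponentsWithStats(m);k=1+st[1:,4].argmax();print(st[k],ce[k])
x0,y0,w,hh,_=st[k]
print(plane(W,(x0+w/2,y0+hh-w/2),.097), plane(W,ce[k],.075))
cv2.imwrite("pics/p.png",f[:,:,::-1])
E
```

```text
[ 0.5458 -0.133   0.2269] [-0.2  0.2  0.6] [-0.04  0.06  0.02] turn cw -1.499 -1.844 tilt [ 6.e-04 -2.e-04 -1.e+00]
[302 188  19  34 508] [311.36220472 204.79133858]
[ 0.5436662  -0.13527713  0.097     ] [ 0.54381404 -0.13558625  0.075     ]
```

View pics/p.png

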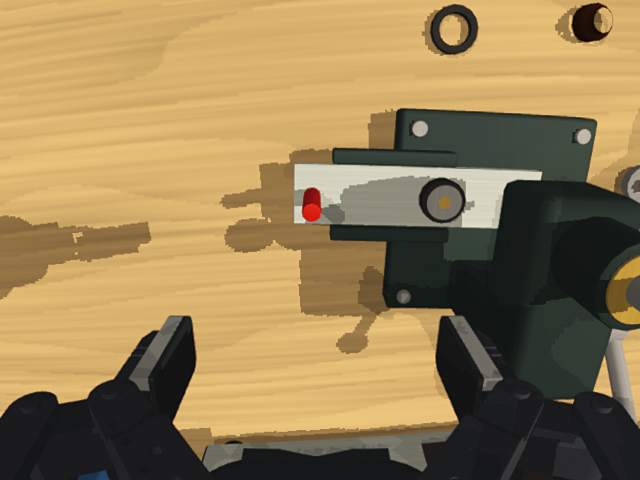

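The post is at (311,205) in this view, about (0.544, -0.135), and the path of both fingers is clear. I'll descend and close.

Request:
drive_tool:
  targets:
    - [0.0018, -0.0023, 0.03, 0, 0, 0, 1]
    - [0, 0, 0.03, 0, 0, 0, 1]
    - [0, 0, 0.03, 0, 0, 0, 1]
    - [0, 0, 0.03, 0, 0, 0, 1]
    - [0, 0, 0.02, 0, 0, 0, 1]
    - [0, 0, 0.01, 0, 0, 0, 1]
    - [0, 0, 0, 0, 0, 0, 0.7]
    - [0, 0, 0, 0, 0, 0, 0.4]

```text
time: 21.73
tcp_pos: [0.544, -0.1352, 0.077]
tool_rot: [0.036, 0.999, -0.0, 0.0]
contact_force: [0.1, -0.4, 0.4]
grip_width: 0.0635
grasp_force: 0.0
```

Request:
drive_tool:
  targets:
    - [0, 0, 0, 0, 0, 0, 0.2]
    - [0, 0, 0, 0, 0, 0, 0.05]
    - [0, 0, 0, 0, 0, 0, 0.05]
    - [0, 0, 0, 0, 0, 0, 0.05]
    - [0, 0, 0, 0, 0, 0, 0.05]
    - [0, 0, 0, 0, 0, 0, 0.05]
    - [0, 0, 0, 0, 0, 0, 0.05]
    - [0, 0, 0, 0, 0, 0, 0.05]

```text
time: 22.4
tcp_pos: [0.5442, -0.1353, 0.0774]
tool_rot: [0.035, 0.999, -0.0, 0.001]
contact_force: [-1.3, 0.2, 8.8]
grip_width: 0.0096
grasp_force: 58.7
```

Request:
drive_tool:
  targets:
    - [0, 0.006, 0, 0, 0, 0, 0.05]
    - [0, 0.007, 0, 0, 0, 0, 0.05]
    - [0, 0.007, 0, 0, 0, 0, 0.05]
    - [0, 0.007, 0, 0, 0, 0, 0.05]
    - [0, 0.007, 0, 0, 0, 0, 0.05]
    - [0, 0.007, 0, 0, 0, 0, 0.05]
    - [0, 0.003, 0, 0, 0, 0, 0.05]
    - [0, 0, 0, 0, 0, 0, 0.05]

```text
time: 23.07
tcp_pos: [0.5484, -0.0909, 0.0775]
tool_rot: [0.035, 0.999, -0.0, 0.002]
contact_force: [4.0, 1.1, 5.6]
grip_width: 0.0096
grasp_force: 58.8
```

Request:
drive_tool:
  targets:
    - [0, 0.001, 0, 0, 0, 0, 0.05]
    - [0, 0.001, 0, 0, 0, 0, 0.05]
    - [0, 0.001, 0, 0, 0, 0, 0.05]
    - [0, 0.001, 0, 0, 0, 0, 0.05]
    - [0, 0, 0, 0, 0, 0, 0.05]
    - [0, 0, 0, 0, 0, 0, 0.05]
    - [0, 0, 0, 0, 0, 0, 0.05]
    - [0, 0, 0, 0, 0, 0, 0.05]

```text
time: 23.73
tcp_pos: [0.5487, -0.0877, 0.0775]
tool_rot: [0.035, 0.999, -0.0, 0.002]
contact_force: [4.9, -0.2, 6.2]
grip_width: 0.0095
grasp_force: 58.9
```

Request:
drive_tool:
  targets:
    - [-0.0005, 0.0008, 0, 0, 0, 0, 0.05]
    - [-0.0005, 0.0008, 0, 0, 0, 0, 0.05]
    - [0, 0.0008, 0, 0, 0, 0, 0.05]
    - [0, 0.0008, 0, 0, 0, 0, 0.05]
    - [0, 0, 0, 0, 0, 0, 0.05]
    - [0, 0, 0, 0, 0, 0, 0.05]
    - [0, 0, 0, 0, 0, 0, 0.05]
    - [0, 0, 0, 0, 0, 0, 0.05]

```text
time: 24.4
tcp_pos: [0.549, -0.0854, 0.0774]
tool_rot: [0.035, 0.999, -0.001, 0.001]
contact_force: [-2.2, -10.1, 9.7]
grip_width: 0.0096
grasp_force: 59.4
```

The nest is at its firm stop: 10 N, at the predicted y of about -0.0857. I'll let go and rise.

Request:
drive_tool:
  targets:
    - [0, -0.0005, 0, 0, 0, 0, 0.1]
    - [0, 0, 0, 0, 0, 0, 0.3]
    - [0, 0, 0, 0, 0, 0, 0.6]
    - [0, 0, 0, 0, 0, 0, 0.8]
    - [0, 0, 0, 0, 0, 0, 0.8]
    - [0, 0, 0, 0, 0, 0, 0.8]
    - [0, 0, 0, 0, 0, 0, 0.8]
    - [0, 0, 0, 0, 0, 0, 0.8]

```text
time: 25.07
tcp_pos: [0.5482, -0.0845, 0.0764]
tool_rot: [0.035, 0.999, 0.0, -0.0]
contact_force: [0.1, -1.1, 0.2]
grip_width: 0.0683
grasp_force: 0.0
```

Request:
drive_tool:
  targets:
    - [0, 0, -0.01, 0, 0, 0, 0.8]
    - [0, 0, -0.03, 0, 0, 0, 0.8]
    - [0, 0, -0.03, 0, 0, 0, 0.8]
    - [0, -0.02, -0.03, 0, 0, 0, 0.8]
    - [0, -0.02, -0.03, 0, 0, 0, 0.8]
    - [0, -0.02, 0, 0, 0, 0, 0.8]
    - [0, 0, 0, 0, 0, 0, 0.8]
    - [0, 0, 0, 0, 0, 0, 0.8]

```text
time: 25.73
tcp_pos: [0.5439, -0.145, 0.2072]
tool_rot: [0.036, 0.999, -0.0, 0.0]
contact_force: [-0.3, 1.1, -0.5]
grip_width: 0.0684
grasp_force: 0.0
```

```bash
python3 st.py
python3 - <<'E'
from cell import manip
from h import *
A=manip.get_image("scene"); B=manip.get_image("side"); W=manip.get_image("wrist")["frame"][:,:,::-1]
def red(f,x0,y0,x1,y1):
    h=cv2.cvtColor(f,cv2.COLOR_RGB2HSV)[y0:y1,x0:x1]
    m=((h[...,0]<8)|(h[...,0]>172))&(h[...,1]>150)&(h[...,2]>90)
    y,x=np.nonzero(m); return x.mean()+x0,y.mean()+y0
print(tri(A,red(A["frame"],250,230,320,300),B,red(B["frame"],335,235,385,290)))
b=cv2.resize(B["frame"][180:300,300:420,::-1],(400,400),interpolation=cv2.INTER_CUBIC)
cv2.imwrite("pics/e.png",np.hstack([b,cv2.resize(W,(400,400))]))
E
```

```text
[ 0.5439 -0.145   0.2072] [-0.3  1.1 -0.5] [ 0.06 -0.04 -0.01] turn cw -1.498 -1.865 tilt [ 7.e-04 -2.e-04 -1.e+00]
(array([ 0.54680923, -0.08870413,  0.0796313 ]), np.float64(0.0022785431090425554))
```

View pics/e.png

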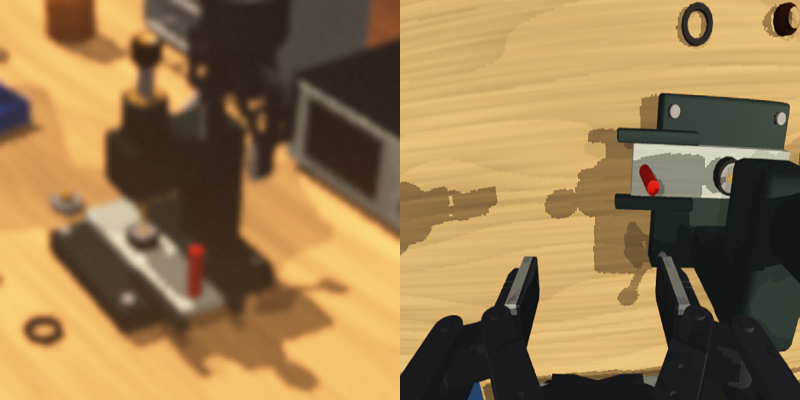

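The picture shows the knob raised, the wheel under the punch at crop (143,235), the post let go and the gripper clear. I'll hand in the job.

```bash
python3 -c "
from cell import manip
print(manip.close_job())"
```

```text
the job is handed in; nothing more can be done
None
```

The job is handed in: by feel the screw is home on its thread and holding the punch up, and the nest is at its stop under it with the gripper clear; the hand-in gave no verdict.

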